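Dose the round ceramic blank from the pocket wheel

TASK

Turn the dosing wheel on the dental bench by its bar grip until the pocket holding the round ceramic blank sits over the drop hole, with the tipping flap still shut. Then push the upright lever over to tip the flap, so that the round blank falls through into the steel tray below, and leave the oblong blank in the wheel.

Things in the scene. Friction and masses are not known exactly. Their poses are not given: they have to be found in the camera images.
- wheel_grip (a point): Wheel's bar grip: upright black bar 60 long, 16 wide, 36 mm proud of the grey wheel (162 mm across, 25 thick, six 28 mm square through pockets centred 60 mm from its axis). Point: on the vertical axis, 16 mm below the bar's top, 45 above the fixed deck the blanks slide on. x along the bar, z up, turning with the wheel. Turns both ways past a full half turn, 0.1 N m friction, stays put.
- round_blank (a point): Centre of the round ceramic blank, an upright white cylinder 22 mm across, 22 mm high, loose in one pocket (play up to 3 mm, so it trails as the wheel turns). It starts 40 to 80 degrees from the drop hole, on either side.
- oblong_blank (a point): Centre of the oblong ceramic blank, a white block 24 x 12 x 22 mm high, loose in another pocket, on the other side of the drop hole. It must stay in the wheel.
- drop_hole (a point): Centre of the drop hole in the deck (100 mm above the bench), 60 mm from the wheel's axis. y points to that axis, x along the rim, z up. 54 mm wide in x; shut by an aluminium flap that shows 20 mm beyond the rim, hinged along y at x = -27 mm; its +x edge tips down. Steel tray below: inside x -71 to 71, y -105 to 32 mm; floor 96, rim 64 mm below.
- lever_tip (a point): Top end of the tip lever: upright steel bar with black grip (14 mm in the hole's x, 24 in y, lowest 18 wide), 76 mm above deck level, outside the rim. Shut, it stands at x -27, y -62 mm in the hole's frame. Rigid with the flap: pushed to the hole's +x it leans up to 75 degrees about its foot at deck level, with 1 to 3 N, and stays; by 60 degrees the blank drops.
Things that resemble listed ones, but are neither listed nor needed, are in the scene too. What is shaped like the part that bears oblong_blank but blue or pink is not meant.

How it is judged:
By the outcome, as a careful person would: the job done as asked, in the order asked, and still so for the second after the job is handed in, with the robot touching nothing.
It also fails if it takes over 42 s, if anything falls off the work surface, if the arm or the gripper's body presses on something with over 40 N, if the wrist force passes 120 N, or if a joint passes its speed limit or range.

ROBOT

A 6-joint arm with a two-finger parallel gripper is mounted at the origin on the work surface. World frame = base frame: x ahead of the robot, y to its left, z up, the work surface at z = 0. Lengths are in m, angles in rad, forces in N, time in s.
With the tool pointing down it reaches from about 0.4 to 0.825 m from the base axis. Payload 7 kg.
Tool frame: the origin (TCP) lies at the very end of the fingers, on their centre line; the grasp point (between the pads) lies 19 mm behind it; x points along the fingers, y is the direction in which the jaws open and shut, and the axes are right-handed (so a half turn about x gives the same grasp; the last joint's range is limited). The gripper opens to 88 mm and grips with 3 to 60 N. Pads are 19 mm wide; open, the fingers measure 130 mm over their backs; the gripper's body (78 mm by 193 mm) begins 47 mm behind the grasp point.
Start: joints at [0.288, 0.359, 0.012, 0, -1.224, -0.288], TCP at [0.675, -0, 0.227] pointing down, gripper open.
Joint ranges: [-3.07, 3.07], [-1.43, 2.12], [-1.02, 1.25], [-3.03, 1.67], [-3.05, -0], [-3.03, 3.03]. Speed limits (rad/s): [2.39, 2.39, 3.01, 3.14, 3.14, 3.14].

INTERFACE

Orientations are given as [roll, pitch, yaw] about the fixed x, y, z axes, in that order (R = Rz(yaw) Ry(pitch) Rx(roll)).
In Python, from station import arm, cams gives the robot as it stands. The module is installed in compiled form; this text tells all that it offers.
- The arm moves only by the tool carry_out, never from a script. Its argument "deltas" is a list of rows, each a list of 6 numbers: the shift along the tool's x, y, z in units of 0.04 m (1.0 is 0.04 m), then the turn, a rotation vector about the tool's x, y, z in units of 4 degrees (1.0 is 4 degrees). In form: [[tx, ty, tz, ax, ay, az], ...]. A call has 1 to 5 rows; each row shifts and turns the pose as measured when the row begins, along the tool's axes as they then stand; what a row does not reach is not made up. A row lasts 1/10 s, in which the tool goes at most 50 mm and 8.59 degrees, less where a joint would pass 70% of its speed; a pose out of reach is approached as far as the arm can. A call with a number of a shift or a turn outside -1 to 1 is refused whole. A call with a gripper value outside its range is refused whole. "hand" is the closure, from 0 (fully open) to 1 (shut), set as the call begins (left out, the last holds). The fingers move at their own pace and stop on an object; "newtons" is the grip in N (left out, the last holds). Time passes only in rows, so rows that do not move let the fingers close. It gives the time, the measured TCP pose, the force and the opening at its end, in the units of the state.
- arm.get_state(): the state, without advancing time (a new reading comes with each control period).
- cams.grab_frame(name): name is "scene" or "side" or "wrist"; returns a dict with "pixels" (480x640x3 uint8, red, green, blue), "fx", "fy", "cx", "cy" (pixels), "T" (4x4, takes a point from camera to world coordinates); the wrist camera has in their place "hand_eye" (4x4, takes a point from camera to tool coordinates, whose origin is the TCP and whose axes are the tool frame's). Camera axes: x right, y up, looking along -z (the intrinsics and any distortion apply to the point x, -y, -z); pixel columns grow to the right and rows downward; lengths in m; the calibration is good to about 2 mm. The wrist camera is an equidistant fisheye: a pixel r from the principal point sees the ray r / f radians off the axis. A picture is of the moment at which its call begins: read the wrist's pose just before it. There is no depth.
- arm.job_done(): hands the job in, once; it reports no verdict.
The state is a dict: "t": time; "q": joint angles; "qd": joint speeds; "joint_efforts": joint torques, N m; "eef_pos": TCP position; "ee_rot": TCP orientation; "force": force on the tool from outside, world axes, zero at the start; "moment": the same for the moment, N m; "width": finger opening in m.
Only numpy, scipy, OpenCV 4.12 (cv2) and the standard library are available. Lean on these libraries where they do the work, as an engineer would, in place of code of your own. Each camera call takes 0.05 s, during which the arm holds its last target.

## Working session

There is one attempt and no reset: what is moved stays moved. The work goes in short steps, Python scripts to look and compute and a tool call to move; the robot and the scene stay as the last step left them, time stands still between calls to the robot, and variables do not carry over. Pictures are saved under pics/ and viewed, and the job is handed in when it is done.

Besides the shell and the picture viewer there is one more tool, called in YAML: its name, and indented under it one key for each argument. carry_out: Moves the arm, as the interface text tells. Shifts and turns lie within -1 to 1; 1 stands for 0.04 m of shift or 4 degrees of turn. Its arguments: {"type":"object","properties":{"deltas":{"type":"array","items":{"type":"array","items":{"type":"number","minimum":-1,"maximum":1}}},"hand":{"type":"number"},"newtons":{"type":"number"}},"required":["deltas"]}

```bash
mkdir -p pics
cat > h.py <<'E'
import numpy as np, cv2, pickle
from station import arm, cams
def grab(n, tag):
    s=arm.get_state(); f=cams.grab_frame(n); f=dict(f); f['state']=s
    pickle.dump(f,open(f'pics/{tag}.pkl','wb')); cv2.imwrite(f'pics/{tag}.png',f['pixels'][:,:,::-1]); return f
def load(tag): return pickle.load(open(f'pics/{tag}.pkl','rb'))
E
python3 - <<'E'
from h import *
for n in ['scene','side','wrist']:
    f=grab(n,n+'0'); print(n,{k:(np.round(v,4).tolist() if not isinstance(v,float) else v) for k,v in f.items() if k not in('pixels','state')})
s=arm.get_state(); print(s)
E
```

```text
scene {'fx': 616.9813157225672, 'fy': 616.9813157225672, 'cx': 304.45827431257766, 'cy': 239.9673329632798, 'T': [[-0.509, -0.6663, 0.5449, 0.9468], [0.8607, -0.4036, 0.3104, 0.3337], [0.0131, 0.627, 0.7789, 0.7852], [0.0, 0.0, 0.0, 1.0]]}
side {'fx': 452.46166904500154, 'fy': 452.46166904500154, 'cx': 320.78306178754343, 'cy': 234.25967096852486, 'T': [[-0.9302, 0.191, -0.3135, 0.3154], [-0.3663, -0.5375, 0.7596, 0.54], [-0.0235, 0.8214, 0.5699, 0.4794], [0.0, 0.0, 0.0, 1.0]]}
wrist {'fx': 371.64829954431775, 'fy': 371.64829954431775, 'cx': 318.0384511104315, 'cy': 248.1575525106941, 'hand_eye': [[-0.0007, 0.3025, -0.9531, -0.1575], [1.0, 0.0008, -0.0005, -0.0009], [0.0006, -0.9531, -0.3025, -0.0824], [0.0, 0.0, 0.0, 1.0]]}
{'t': 0.15, 'q': array([ 2.88089280e-01,  3.59208273e-01,  1.12915446e-02, -2.19563253e-04,
       -1.22408829e+00, -2.88094362e-01]), 'qd': array([-9.93894218e-04, -2.83156559e-03,  3.45211835e-03,  2.40935850e-04,
       -8.77811101e-04,  6.85891296e-05]), 'joint_efforts': array([ 1.39394037e-04, -5.83274567e+01,  2.93289685e+01,  7.00122759e+00,
        8.75052094e-03, -9.76538854e-05]), 'eef_pos': array([ 6.74649631e-01, -4.16761983e-05,  2.25863008e-01]), 'ee_rot': array([ 1.68975395,  1.56957013, -3.02271484]), 'force': array([-0.05526495,  0.42555434,  0.03779503]), 'moment': array([0.03577835, 0.00334002, 0.0055742 ]), 'width': 0.08792913729684192}
```

View pics/scene0.png

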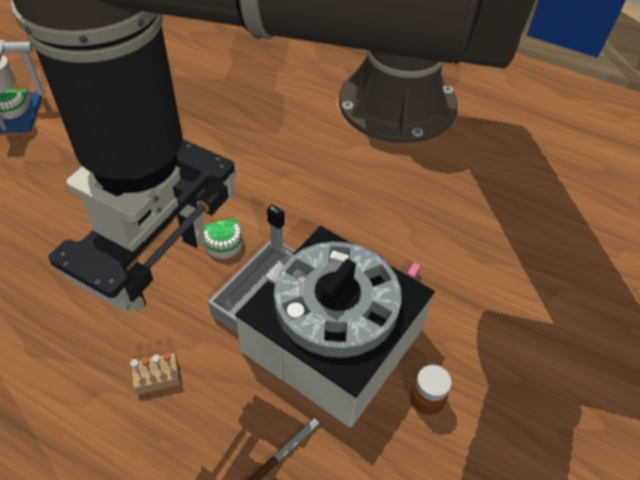

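View pics/side0.png

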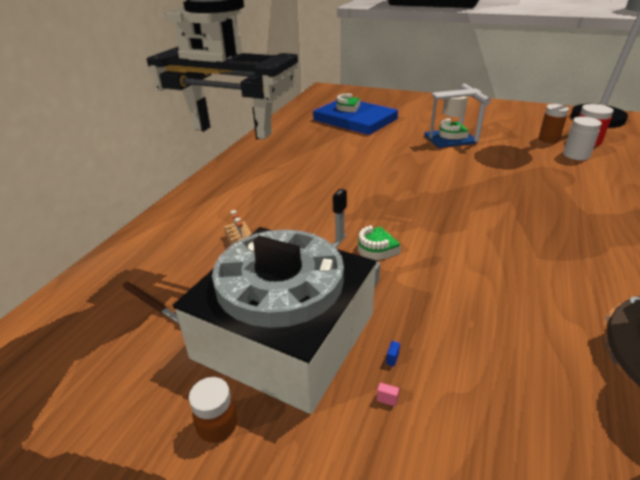

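View pics/wrist0.png

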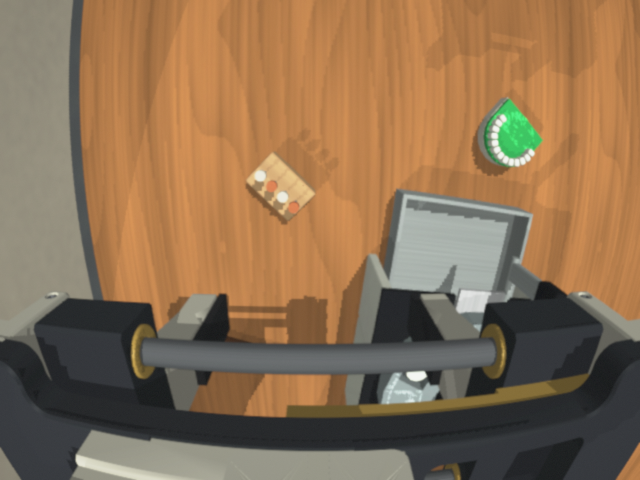

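The scene picture shows the wheel near (338,297), the round blank at (296,310), the oblong at (338,257), and the lever with its black top at (277,215). The pink and blue parts beside the box are decoys. Next I'll enlarge both views.

Run:
```python
from h import *
a=load('scene0')['pixels'][190:400,200:440]; cv2.imwrite('pics/sc0.png',cv2.resize(a,None,fx=3.2,fy=2.8*0+2.8,interpolation=cv2.INTER_CUBIC)[:,:,::-1])
a=load('side0')['pixels'][180:400,170:410]; cv2.imwrite('pics/si0.png',cv2.resize(a,None,fx=2.7,fy=2.7,interpolation=cv2.INTER_CUBIC)[:,:,::-1])
```

```text
(no output)
```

View pics/sc0.png

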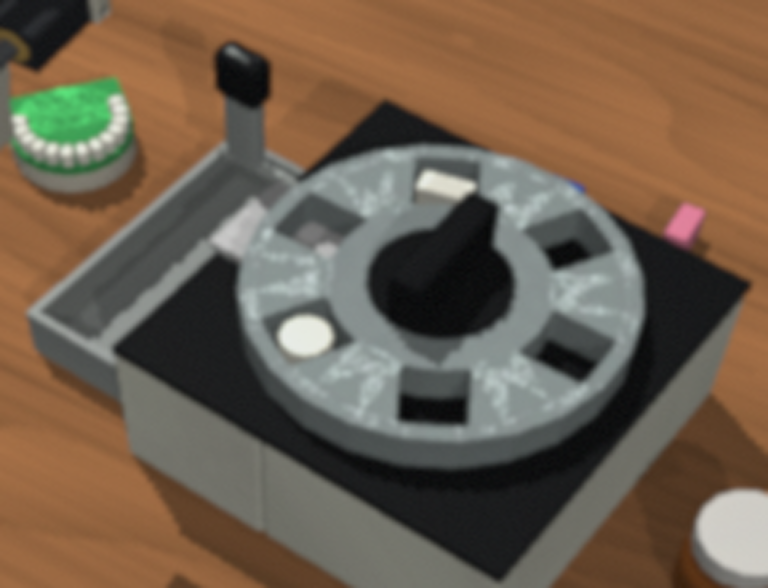

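View pics/si0.png

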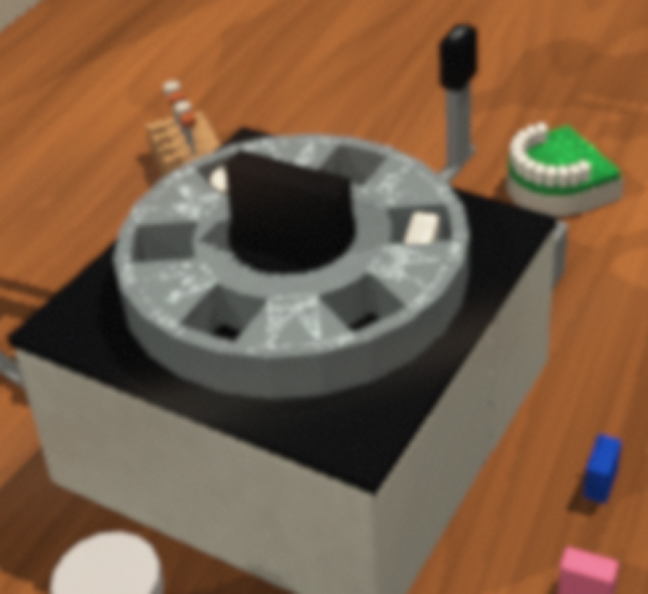

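```bash
cat >> h.py <<'E'
def ray(f,px):
    px=np.atleast_2d(px).astype(float); d=np.c_[(px[:,0]-f['cx'])/f['fx'],-(px[:,1]-f['cy'])/f['fy'],-np.ones(len(px))]
    return f['T'][:3,3], d@f['T'][:3,:3].T
def onplane(f,px,z):
    o,d=ray(f,px); return o+d*((z-o[2])/d[:,2])[:,None]
def proj(f,P):
    P=np.atleast_2d(P); c=(P-f['T'][:3,3])@f['T'][:3,:3]
    return np.c_[f['cx']-f['fx']*c[:,0]/c[:,2], f['cy']+f['fy']*c[:,1]/c[:,2]]
E
python3 - <<'E'
from h import *
for n,z in [('scene0',.125),('side0',.125)]:
    f=load(n)
    c=onplane(f,[[338,297]] if n[1]=='c' else [[278,270]],z)[0]; print(n,c)
    xs=np.linspace(.45,.75,600); 
    X,Y=np.meshgrid(np.linspace(0.45,0.75,600),np.linspace(.02,-.28,600) )
    # picture: rows up = +y ; cols = x
    Y=Y+c[1]+.13; X=X+c[0]-.6
    uv=proj(f,np.c_[X.ravel(),Y.ravel(),np.full(X.size,z)]).astype(np.float32)
    w=cv2.remap(f['pixels'],uv[:,0].reshape(X.shape),uv[:,1].reshape(X.shape),cv2.INTER_CUBIC)
    print('x0',X[0,0],'ytop',Y[0,0],'0.5mm/px')
    cv2.imwrite(f'pics/top_{n}.png',w[:,:,::-1])
E
```

```text
scene0 [0.54337342 0.1549664  0.125     ]
x0 0.3933734200009845 ytop 0.3049663960393767 0.5mm/px
side0 [0.53194164 0.15755079 0.125     ]
x0 0.3819416441973279 ytop 0.3075507855859648 0.5mm/px
```

View pics/top_scene0.png

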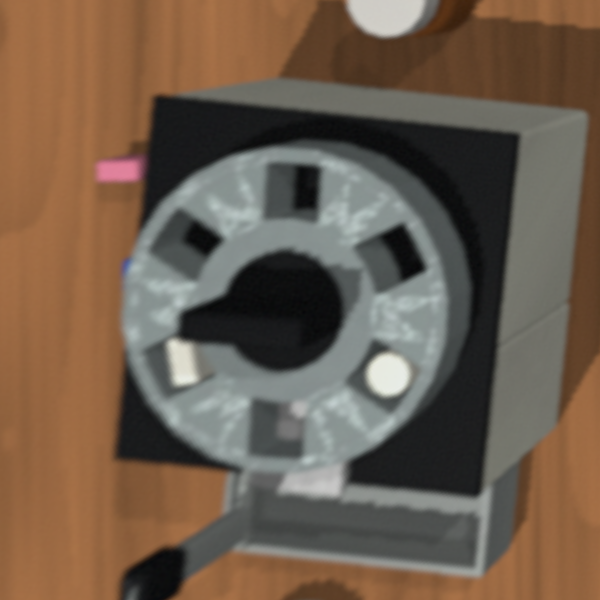

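View pics/top_side0.png

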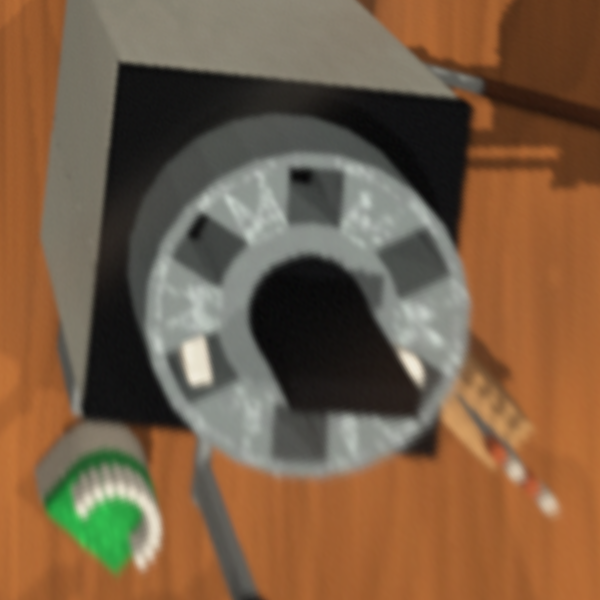

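Run:
```python
from h import *
f=load('scene0'); g=load('side0')
S=lambda p:np.array(p)/[3.2,2.8]+[200,190]
D=lambda p:np.array(p)/2.7+[170,180]
A=onplane(f,S([[385,102],[748,285],[500,580],[115,350]]),.1)
B=onplane(g,D([[245,128],[557,222],[376,492],[12,342]]),.1)
for n,P in(('scene deck',A),('side deck',B)):
    print(n,P[:,:2].round(4).tolist()); e=np.roll(P,-1,0)-P; print(np.degrees(np.arctan2(e[:,1],e[:,0])).round(1),np.linalg.norm(e,axis=1).round(4))
# wheel: grey mask -> hull on z=.125
for n,fr in(('scene',f),('side',g)):
    im=fr['pixels']; hsv=cv2.cvtColor(im,cv2.COLOR_RGB2HSV)
    m=((hsv[...,1]<60)&(hsv[...,2]>95)&(hsv[...,2]<235)).astype(np.uint8)
    c0=proj(fr,[[.536,.151,.125]])[0]; yy,xx=np.mgrid[:480,:640]
    P=onplane(fr,np.c_[xx.ravel(),yy.ravel()],.125)[:,:2]; r=np.hypot(*(P-[.536,.151]).T).reshape(480,640)
    m[(r>.1)]=0
    cv2.imwrite(f'pics/m_{n}.png',m*255)
# round blank top z=.122, oblong top
for n,fr in(('scene',f),('side',g)):
    im=fr['pixels'].astype(int); m=((im.min(2)>180)).astype(np.uint8)
    k,l,st,ce=cv2.connectedComponentsWithStats(m)
    for i in range(1,k):
        if st[i,4]>15:
            P=onplane(fr,ce[i],.122)[0]; 
            if np.hypot(*(P[:2]-[.536,.151]))<.13: print(n,'white',ce[i].round(1),st[i,4],P[:2].round(4),'ang',np.degrees(np.arctan2(P[1]-.151,P[0]-.536)).round(1),'r',np.hypot(*(P[:2]-[.536,.151])).round(4))
# bar top edges side: ends
print('bar side',onplane(g,D([[235,153],[351,184]]),.161))
print('bar scene',onplane(f,S([[480,200],[400,270]]),.161))
# rim pts: scene crop extremes lower visible
def fit(P):
    x,y=P[:,0],P[:,1]; s=np.linalg.lstsq(np.c_[2*x,2*y,np.ones(len(x))],x*x+y*y,rcond=None)[0]; return s[:2],np.sqrt(s[2]+s[0]**2+s[1]**2)
print(fit(onplane(f,S([[432,143],[238,290],[646,290],[330,160],[560,175],[300,395],[590,395],[437,440]]),.125)[:,:2]))
print(fit(onplane(g,D([[285,136],[116,250],[470,250],[180,165],[400,160],[150,310],[440,310],[290,353]]),.125)[:,:2]))
# lever top
print('lever',proj(f,[[.5,.03,.176]]))
# triangulate lever grip centre-top
a=S([[243,50]]);b=D([[459,32]])
def tri(a,b):
    o1,d1=ray(f,a);o2,d2=ray(g,b);d1=d1[0]/np.linalg.norm(d1);d2=d2[0]/np.linalg.norm(d2)
    t=np.linalg.lstsq(np.c_[d1,-d2],o2-o1,rcond=None)[0];p,q=o1+d1*t[0],o2+d2*t[1];return ((p+q)/2).round(4),np.linalg.norm(p-q).round(4)
print('lever tip',tri(a,b)); print('bar end?')
```

```text
scene deck [[0.4338, 0.0674], [0.4544, 0.2542], [0.6414, 0.2347], [0.621, 0.0482]]
[ 83.7  -5.9 -96.2 174.1] [0.1879 0.188  0.1877 0.1882]
side deck [[0.6165, 0.0478], [0.4296, 0.0706], [0.4495, 0.2568], [0.6347, 0.2364]]
[173.   83.9  -6.3 -95.5] [0.1883 0.1872 0.1864 0.1895]
scene white [338.2 255.4] 85 [0.4823 0.1221] ang -151.7 r 0.0609
scene white [273.  271.5] 69 [0.5506 0.061 ] ang -80.8 r 0.0912
scene white [294.9 309.5] 173 [0.5863 0.1165] ang -34.4 r 0.061
side white [250.7 246.4] 19 [0.5903 0.1217] ang -28.3 r 0.0617
side white [325.8 264.6] 83 [0.4815 0.1239] ang -153.6 r 0.0608
side white [317.5 276.7] 33 [0.4825 0.1494] ang -178.3 r 0.0535
bar side [[0.5628194  0.14670835 0.161     ]
 [0.50326664 0.15064387 0.161     ]]
bar scene [[0.51029823 0.15192379 0.161     ]
 [0.56001431 0.14363076 0.161     ]]
(array([0.53478423, 0.14955509]), np.float64(0.08220465989798482))
(array([0.5335635 , 0.15077261]), np.float64(0.08065430640719073))
lever [[272.64397444 210.85750815]]
lever tip (array([0.4945, 0.0319, 0.1764]), np.float64(0.0018))
bar end?
```

```bash
cat >> h.py <<'E'
from scipy.spatial.transform import Rotation as Ro
def pose(s=None):
    s=s or arm.get_state(); return np.array(s['eef_pos']),Ro.from_euler('xyz',s['ee_rot']).as_matrix()
def delta(pt,Rt=None,s=None):
    p,R=pose(s); t=R.T@(np.array(pt)-p)/.04
    w=Ro.from_matrix(R.T@Rt).as_rotvec(degrees=True)/4 if Rt is not None else np.zeros(3)
    return t.round(2),w.round(2)
def Rdown(yaw_y): # tool x down, tool y at world yaw (deg)
    a=np.radians(yaw_y); x=np.array([0,0,-1.]); y=np.array([np.cos(a),np.sin(a),0]); return np.c_[x,y,np.cross(x,y)]
AX=np.array([.535,.1505]); PSI=-6.1
def wray(f,px):
    p,R=pose(f['state']); H=f['hand_eye']; px=np.atleast_2d(px).astype(float)
    dx=px[:,0]-f['cx'];dy=px[:,1]-f['cy'];r=np.hypot(dx,dy);th=r/f['fx']
    d=np.c_[np.sin(th)*dx/np.maximum(r,1e-9),-np.sin(th)*dy/np.maximum(r,1e-9),-np.cos(th)]
    return p+R@H[:3,3], d@H[:3,:3].T@R.T
def wplane(f,px,z):
    o,d=wray(f,px); return o+d*((z-o[2])/d[:,2])[:,None]
def wproj(f,P):
    p,R=pose(f['state']); H=f['hand_eye']; c=((np.atleast_2d(P)-p)@R-H[:3,3])@H[:3,:3]
    r=np.hypot(c[:,0],c[:,1]); th=np.arctan2(r,-c[:,2]); k=f['fx']*th/np.maximum(r,1e-9)
    return np.c_[f['cx']+k*c[:,0],f['cy']-k*c[:,1]]
E
python3 - <<'E'
from h import *
p,R=pose(); print(p,R.round(3).tolist())
for px in [(.535,.06)]: pass
for yaw in [85,-95]:
    print(yaw, delta([.535,.1505,.25],Rdown(yaw)))
E
```

```text
[ 6.74649631e-01 -4.16761983e-05  2.25863008e-01] [[-0.001, -1.0, 0.0], [-0.0, 0.0, 1.0], [-1.0, 0.001, -0.0]]
85 (array([-0.6 ,  3.49,  3.76]), array([ 2.375e+01, -2.000e-02, -1.000e-02]))
-95 (array([-0.6 ,  3.49,  3.76]), array([-2.125e+01,  1.000e-02, -2.000e-02]))
```

carry_out:
  deltas:
    - [-0.5,0.8,0.6,0,0,0]
    - [-0.5,0.8,0.6,0,0,0]
    - [0,0.9,0.7,0,0,0]
    - [0,0.9,0.7,0,0,0]
    - [0,0.9,0.7,0,0,0]

```text
t: 0.65
eef_pos: [0.4999, 0.1327, 0.2625]
ee_rot: [1.9, 1.562, -2.82]
force: [0.7, 1.5, 0.3]
width: 0.0878
```

carry_out:
  deltas:
    - [0,0,0,-1,0,0]
    - [0,0,0,-1,0,0]
    - [0,0,0,-1,0,0]
    - [0,0,0,-1,0,0]
    - [0,0,0,-1,0,0]

```text
t: 1.15
eef_pos: [0.4941, 0.1367, 0.2636]
ee_rot: [1.215, 1.563, -3.136]
force: [0.2, -0.4, 0.4]
width: 0.0879
```

carry_out:
  deltas:
    - [0,0,0,-1,0,0]
    - [0,0,0,-1,0,0]
    - [0,0,0,-1,0,0]
    - [0,0,0,-1,0,0]
    - [0,0,0,-1,0,0]

```text
t: 1.65
eef_pos: [0.493, 0.1364, 0.2628]
ee_rot: [0.893, 1.561, -3.093]
force: [-0.4, -0.0, 0.4]
width: 0.0878
```

carry_out:
  deltas:
    - [0,0,0,-1,0,0]
    - [0,0,0,-1,0,0]
    - [0,0,0,-1,0,0]
    - [0,0,0,-1,0,0]
    - [0,0,0,-1,0,0]

```text
t: 2.15
eef_pos: [0.4919, 0.136, 0.2617]
ee_rot: [0.579, 1.559, -3.043]
force: [-0.2, -0.3, 0.3]
width: 0.0875
```

carry_out:
  deltas:
    - [0,0,0,-1,0,0]
    - [0,0,0,-1,0,0]
    - [0,0,0,-1,0,0]
    - [0,0,0,-1,0,0]
    - [0,0,0,-1,0,0]

```text
t: 2.65
eef_pos: [0.4909, 0.1356, 0.2606]
ee_rot: [0.247, 1.557, -3.012]
force: [0.7, 0.1, 0.0]
width: 0.0879
```

Run:
```python
from h import *
p,R=pose(); print(p,arm.get_state()['q'].round(3),arm.get_state()['t'])
print(delta([.45,.15,.27],Rdown(-95)))
grab('wrist','w1')
```

```text
[0.4908637  0.13558562 0.26062839] [ 0.65   0.07  -0.28  -0.007 -1.233  0.806] 2.65
(array([-0.22, -0.24,  1.06]), array([-0.43,  0.19, -0.05]))
```

View pics/w1.png

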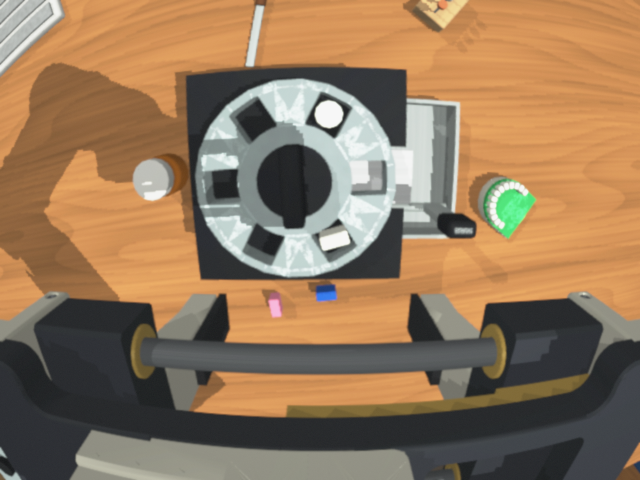

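The wrist view shows the wheel clearly: bar at (295,185), round blank at (329,114), oblong at (335,239), and the flap at (400,177) with the empty pocket over it. I'll rectify this view onto the wheel-top and bar-top planes.

```bash
cat > top.py <<'E'
import sys
from h import *
tag=sys.argv[1]; f=load(tag)
for z in [float(a) for a in sys.argv[2:]]:
    N=600; X,Y=np.meshgrid(AX[0]+(np.arange(N)-300)/2500,AX[1]-(np.arange(N)-300)/2500)
    uv=wproj(f,np.c_[X.ravel(),Y.ravel(),np.full(X.size,z)]).astype(np.float32)
    w=cv2.remap(f['pixels'],uv[:,0].reshape(N,N),uv[:,1].reshape(N,N),cv2.INTER_CUBIC)
    cv2.drawMarker(w,(300,300),(255,0,0),0,12)
    cv2.imwrite(f'pics/{tag}_top{int(z*1000)}.png',w[:,:,::-1])
E
python3 top.py w1 .125 .161
python3 - <<'E'
from h import *
f=load('w1'); im=f['pixels']; 
m=(im.astype(int).min(2)>225).astype(np.uint8)
k,l,st,ce=cv2.connectedComponentsWithStats(m)
for i in range(1,k):
    if st[i,4]>60:
        P=wplane(f,ce[i],.122)[0,:2]-AX
        print(ce[i].round(1),st[i,4],P.round(4),np.degrees(np.arctan2(P[1],P[0])).round(1),np.hypot(*P).round(4))
c=wplane(f,[[187,76],[406,70],[401,278],[202,279]],.1); print(c.round(4),c.mean(0))
e=np.roll(c,-1,0)-c; print(np.degrees(np.arctan2(e[:,1],e[:,0])).round(1),np.linalg.norm(e[:,:2],axis=1).round(4))
E
```

```text
[35.4 30.9] 320 [0.1939 0.2302] 49.9 0.301
[291.4 110.8] 461 [ 0.0572 -0.0064] -6.4 0.0576
[328.5 113.7] 544 [ 0.0514 -0.0348] -34.1 0.0621
[356.  142.9] 419 [ 0.0261 -0.0537] -64.1 0.0597
[340.6 146.6] 67 [ 0.0244 -0.0412] -59.4 0.0479
[384.4 148.9] 96 [ 0.0192 -0.0758] -75.8 0.0782
[403.4 165.9] 612 [ 0.0041 -0.0903] -87.4 0.0904
[231.5 161.7] 73 [0.0238 0.0467] 62.9 0.0524
[359.1 171.3] 367 [ 0.0031 -0.0539] -86.7 0.0539
[520.7 188.3] 64 [-0.0228 -0.1992] -96.5 0.2005
[497.5 193.6] 66 [-0.0259 -0.1749] -98.4 0.1768
[153.9 194.7] 131 [0.0076 0.1202] 86.4 0.1204
[358.6 211.4] 486 [-0.0296 -0.0503] -120.5 0.0584
[495.6 215.8] 117 [-0.0458 -0.173 ] -104.8 0.179
[239.9 224.8] 87 [-0.029   0.0484] 121.0 0.0564
[368.8 236.1] 61 [-0.0516 -0.0571] -132.1 0.0769
[334.3 240.3] 339 [-0.0519 -0.028 ] -151.6 0.059
[292.4 246. ] 164 [-0.0526  0.0073] 172.1 0.0531
[309.  256.6] 63 [-0.0636 -0.0053] -175.2 0.0638
[283.7 268. ] 99 [-0.0714  0.0175] 166.3 0.0735
[[0.6399 0.2316 0.1   ]
 [0.6197 0.0449 0.1   ]
 [0.4319 0.0633 0.1   ]
 [0.4529 0.2516 0.1   ]] [0.53609903 0.1478323  0.1       ]
[-96.2 174.4  83.6  -6.1] [0.1878 0.1887 0.1894 0.188 ]
```

View pics/w1_top125.png

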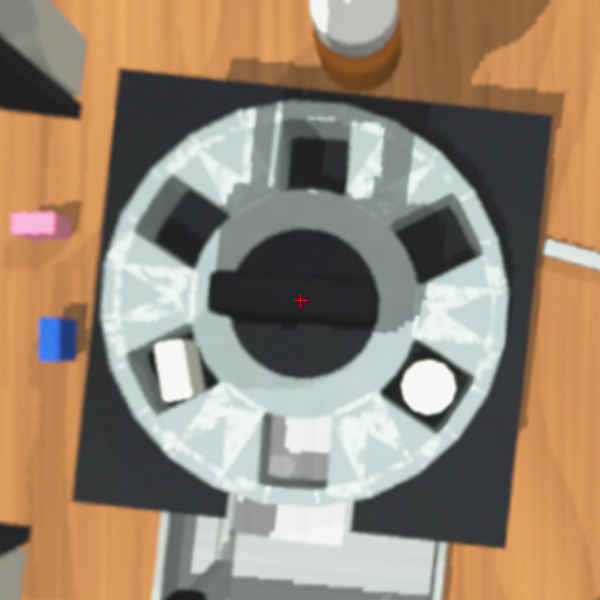

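View pics/w1_top161.png

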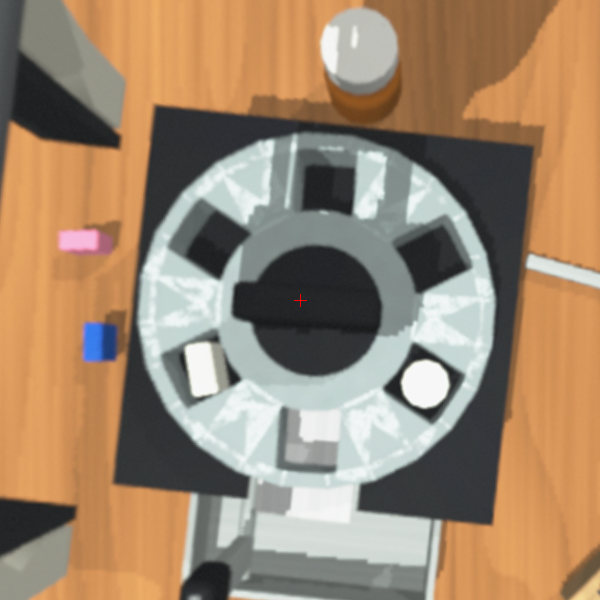

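```bash
sed -i 's/^AX=.*/AX=np.array([.536,.1503]); PSI=-6.1/' h.py
python3 - <<'E'
from h import *
print(delta([.536,.1503,.22],Rdown(-94.5)))
E
```

```text
(array([ 1.  , -0.5 , -1.09]), array([-0.49,  0.19, -0.04]))
```

carry_out:
  deltas:
    - [0.3,-0.3,-0.6,-0.5,0.2,0]
    - [0.3,-0.2,-0.5,0,0,0]
    - [0.4,0,0,0,0,0]
    - [0,0,0,0,0,0]

```text
t: 3.1
eef_pos: [0.5378, 0.1517, 0.2195]
ee_rot: [2.253, 1.568, -0.97]
force: [-0.5, -0.2, -0.2]
width: 0.0876
```

Run:
```python
from h import *
print(pose()[0],delta([.536,.1503,.13],Rdown(-94.5)))
```

```text
[0.53776763 0.15166107 0.21948283] (array([2.24, 0.03, 0.04]), array([-0.04, -0.02, -0.03]))
```

carry_out:
  deltas:
    - [0.7,0,0,0,0,0]
    - [0.7,0,0,0,0,0]
    - [0.5,0,0,0,0,0]
    - [0.2,0,0,0,0,0]
    - [0,0,0,0,0,0]

```text
t: 3.6
eef_pos: [0.5392, 0.1518, 0.1368]
ee_rot: [3.022, 1.565, -0.205]
force: [0.9, -0.2, 0.2]
width: 0.0877
```

Run:
```python
from h import *
s=arm.get_state();print(s['t'],pose()[0],delta([.536,.1503,.13],Rdown(-94.5)),s['force'])
grab('side','s2'); f=grab('scene','sc2')
a=load('s2')['pixels'][130:340,150:430]; cv2.imwrite('pics/s2z.png',cv2.resize(a,None,fx=2.7,fy=2.7,interpolation=cv2.INTER_CUBIC)[:,:,::-1])
```

```text
3.6 [0.5392364  0.15182792 0.13682464] (array([0.17, 0.04, 0.08]), array([-0.1 , -0.08, -0.01])) [ 0.89673455 -0.20203893  0.24665902]
```

View pics/s2z.png

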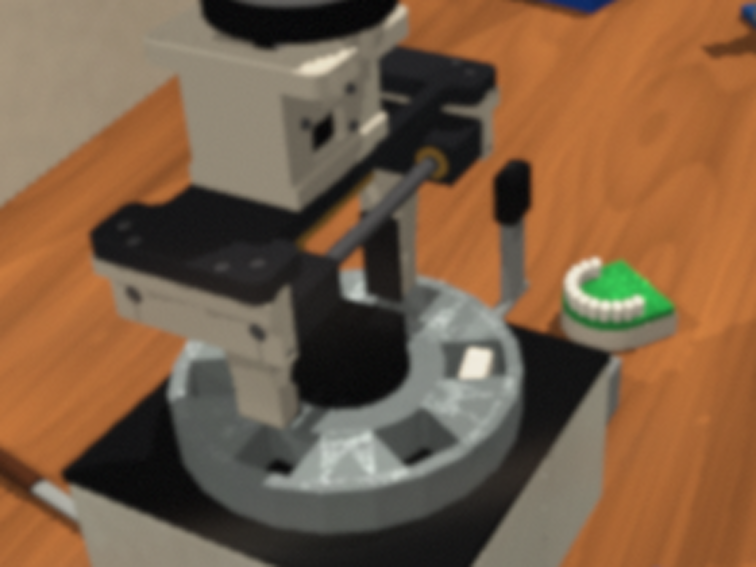

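The open fingers straddle the bar just above the wheel, and the wheel hasn't moved. I'll fix the small offset, lower a little and close.

carry_out:
  deltas:
    - [0.15,0.04,0.08,-0.1,-0.1,0]
    - [0,0,0,0,0,0]
    - [0,0,0,0,0,0]
    - [0,0,0,0,0,0]
    - [0,0,0,0,0,0]
  hand: 1
  newtons: 25

```text
t: 4.2
eef_pos: [0.5382, 0.1519, 0.1355]
ee_rot: [-2.425, 1.564, 0.64]
force: [-0.1, -0.1, -0.4]
width: 0.0537
```

carry_out:
  deltas:
    - [0,0,0,0,0,0]
    - [0,0,0,0,0,0]

```text
t: 4.4
eef_pos: [0.5384, 0.1519, 0.1357]
ee_rot: [-2.44, 1.564, 0.624]
force: [-0.2, 0.2, -0.3]
width: 0.0373
```

Run:
```python
from h import *
s=arm.get_state();print(s['t'],s['width'],pose()[0],delta([.536,.1503,.13],Rdown(-94.5)),s['force'],s['moment'])
p,R=pose();print(np.degrees(np.arctan2(R[1,1],R[0,1])))
```

```text
4.4 0.037308301224490296 [0.53835169 0.15192938 0.1357387 ] (array([0.14, 0.05, 0.06]), array([ 0.02, -0.07,  0.06])) [-0.24119957  0.16507755 -0.29733881] [-0.11706645  0.05730912 -0.02146232]
-94.42835770056955
```

carry_out:
  deltas:
    - [0.2,0.05,0.1,0,-0.1,0]
    - [0.1,0,0,0,0,0]
    - [0,0,0,0,0,0]
    - [0,0,0,0,0,0]
    - [0,0,0,0,0,0]

```text
t: 4.9
eef_pos: [0.5347, 0.1493, 0.1254]
ee_rot: [-1.506, 1.568, 1.56]
force: [-0.9, 0.8, 4.7]
width: 0.0161
```

Run:
```python
from h import *
s=arm.get_state();print(s['t'],s['width'],pose()[0],delta([.536,.1503,.13],Rdown(-94.5)),s['force'],s['moment'])
p,R=pose();print(np.degrees(np.arctan2(R[1,1],R[0,1])))
```

```text
4.9 0.016107483920929335 [0.53471608 0.14925961 0.12538598] (array([-0.12, -0.03, -0.03]), array([0.04, 0.  , 0.04])) [-0.92490558  0.80968499  4.68886173] [-0.27575093  0.42985883 -0.07398641]
-94.32395247928281
```

carry_out:
  deltas:
    - [-0.08,0,0,0.5,0,0]
    - [0,0,0,0.8,0,0]
    - [0,0,0,0.8,0,0]
    - [0,0,0,0.8,0,0]

```text
t: 5.3
eef_pos: [0.5343, 0.1496, 0.1258]
ee_rot: [-0.57, 1.568, 2.287]
force: [-0.0, 0.7, 4.8]
width: 0.0157
```

```bash
cat > st.py <<'E'
from h import *
s=arm.get_state();p,R=pose(s);print(s['t'],s['width'].round(4),p.round(4),'yaw',np.degrees(np.arctan2(R[1,1],R[0,1])).round(2),'F',s['force'].round(1),s['moment'].round(2),'tilt err',(R.T@[0,0,-1]).round(3), 'to ref',delta([.5355,.15,.128],Rdown(-156.1)))
E
python3 st.py
```

```text
Traceback (most recent call last):
  File "st.py", line 2, in <module>
    s=arm.get_state();p,R=pose(s);print(s['t'],s['width'].round(4),p.round(4),'yaw',np.degrees(np.arctan2(R[1,1],R[0,1])).round(2),'F',s['force'].round(1),s['moment'].round(2),'tilt err',(R.T@[0,0,-1]).round(3), 'to ref',delta([.5355,.15,.128],Rdown(-156.1)))
                                               ^^^^^^^^^^^^^^^^
AttributeError: 'float' object has no attribute 'round'
```

```bash
sed -i "s/s\['width'\].round(4)/round(s['width'],4)/" st.py; python3 st.py
```

```text
5.3 0.0157 [0.5343 0.1496 0.1258] yaw -106.27 F [-0.   0.7  4.8] [-0.23  0.19  0.12] tilt err [ 1.     0.002 -0.003] to ref (array([-0.06, -0.02, -0.02]), array([1.246e+01, 4.000e-02, 1.000e-02]))
```

carry_out:
  deltas:
    - [-0.04,0,0,0.9,0,0]
    - [0,0,0,0.9,0,0]
    - [0,0,0,0.9,0,0]
    - [0,0,0,0.9,0,0]
    - [0,0,0,0.9,0,0]

```text
t: 5.8
eef_pos: [0.5346, 0.1501, 0.1258]
ee_rot: [-0.189, 1.568, 2.343]
force: [-0.8, 0.0, 4.3]
width: 0.0161
```

```bash
python3 st.py
```

```text
5.8 0.0161 [0.5346 0.1501 0.1258] yaw -124.97 F [-0.8  0.   4.3] [-0.16  0.21  0.09] tilt err [ 1.     0.001 -0.003] to ref (array([-0.06, -0.01, -0.02]), array([ 7.78,  0.05, -0.  ]))
```

carry_out:
  deltas:
    - [0,0,0,0.9,0,0]
    - [0,0,0,0.9,0,0]
    - [0,0,0,0.9,0,0]
    - [0,0,0,0.9,0,0]
    - [0,0,0,0.9,0,0]

```text
t: 6.3
eef_pos: [0.5349, 0.1505, 0.1258]
ee_rot: [-0.116, 1.568, 2.089]
force: [-0.4, -0.2, 3.6]
width: 0.0159
```

```bash
python3 st.py
```

```text
6.3 0.0159 [0.5349 0.1505 0.1258] yaw -143.66 F [-0.4 -0.2  3.6] [-0.2   0.21  0.04] tilt err [ 1.     0.    -0.003] to ref (array([-0.06, -0.  , -0.02]), array([3.11, 0.04, 0.  ]))
```

carry_out:
  deltas:
    - [0,0,0,0.9,0,0]
    - [0,0,0,0.9,0,0]
    - [0,0,0,0.8,0,0]
    - [0,0,0,0.3,0,0]
    - [0,0,0,0,0,0]

```text
t: 6.8
eef_pos: [0.5353, 0.1507, 0.1258]
ee_rot: [-0.131, 1.568, 1.863]
force: [-0.7, 0.1, 4.7]
width: 0.016
```

```bash
python3 st.py
```

```text
6.8 0.016 [0.5353 0.1507 0.1258] yaw -155.75 F [-0.7  0.1  4.7] [-0.2   0.3  -0.02] tilt err [ 1.     0.    -0.003] to ref (array([-0.06,  0.  , -0.02]), array([0.09, 0.04, 0.01]))
```

carry_out:
  deltas:
    - [0,0,0,0,0,0]
    - [0,0,0,0,0,0]
    - [0,0,0,0,0,0]
    - [0,0,0,0,0,0]
    - [0,0,0,0,0,0]
  hand: 0.4

```text
t: 7.3
eef_pos: [0.5343, 0.1501, 0.1253]
ee_rot: [0.611, 1.567, 2.608]
force: [-5.7, -2.2, 8.8]
width: 0.0493
```

carry_out:
  deltas:
    - [-0.6,0,0,0,0,0]
    - [-0.9,0,0,0,0,0]
    - [-0.9,0,0,0,0,0]
    - [-0.9,0,0.6,0,0,0]
    - [-0.5,0,0.8,0,0,0]

```text
t: 7.8
eef_pos: [0.5088, 0.1983, 0.2758]
ee_rot: [1.397, 1.555, -2.894]
force: [-0.2, 0.3, -0.7]
width: 0.0526
```

```bash
python3 st.py; python3 -c "
from h import *
grab('wrist','w3')"; python3 top.py w3 .125
```

```text
7.8 0.0526 [0.5088 0.1983 0.2758] yaw -155.84 F [-0.2  0.3 -0.7] [ 0.08 -0.1   0.01] tilt err [ 1.    -0.015 -0.003] to ref (array([ 3.69, -0.17, -1.38]), array([ 0.06,  0.04, -0.22]))
```

View pics/w3.png

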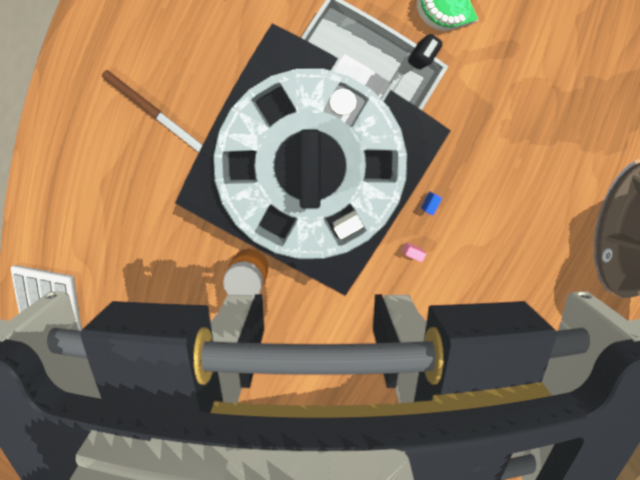

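View pics/w3_top125.png

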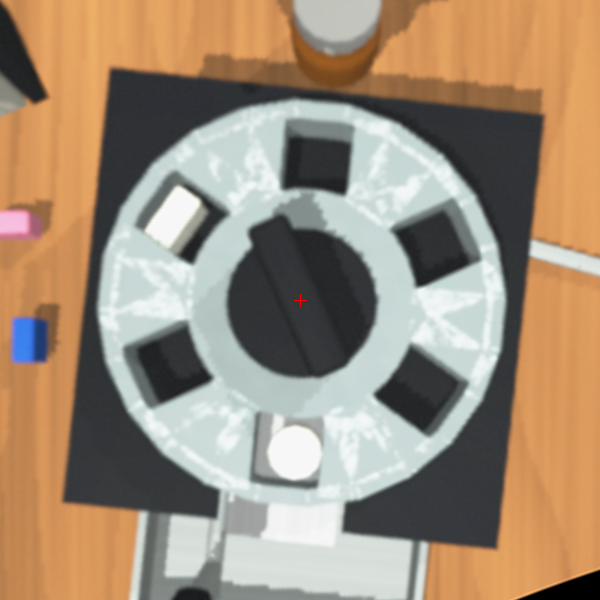

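The round blank's pocket is at -95.4° to -96.3°, and the hole direction is -96.1°. The flap is still shut and the oblong is at the upper left, well away from the hole. Next is the lever.

```bash
cat >> h.py <<'E'
AX=np.array([.5355,.1505]); _a=np.radians(PSI); U=np.array([np.cos(_a),np.sin(_a)]); V=np.array([-np.sin(_a),np.cos(_a)]); HO=AX-.06*V
def hw(x,y,z): return np.r_[HO+x*U+y*V,.1+z]
def wh(p): d=p[:2]-HO; return np.r_[d@U,d@V,p[2]-.1]
E
python3 - <<'E'
from h import *
print(hw(-66,-62,0)*0+hw(-.066,-.062,.1), delta(hw(-.066,-.062,.13),Rdown(-96.1)))
f=load('w3')
print('lever px expected',wproj(f,hw(-.027,-.062,.076)))
E
```

```text
[0.45690948 0.0362042  0.2       ] (array([ 1.23,  2.87, -3.25]), array([-14.91,   0.13,  -0.12]))
lever px expected [[430.85796251  49.62758194]]
```

carry_out:
  deltas:
    - [0,0,0,-1,0,0]
    - [0,0,0,-1,0,0]
    - [0,0,0,-1,0,0]
    - [0,0,0,-1,0,0]
    - [0,0,0,-1,0,0]
  hand: 1

```text
t: 8.35
eef_pos: [0.5069, 0.2051, 0.2778]
ee_rot: [0.645, 1.558, 3.005]
force: [-0.1, -0.5, -0.3]
width: 0.0182
```

carry_out:
  deltas:
    - [0,0,0,-1,0,0]
    - [0,0,0,-1,0,0]
    - [0,0,0,-1,0,0]
    - [0,0,0,-1,0,0]
    - [0,0,0,-1,0,0]

```text
t: 8.85
eef_pos: [0.5053, 0.2052, 0.2737]
ee_rot: [0.39, 1.553, 3.115]
force: [0.3, -0.8, 0.5]
width: 0.0006
```

carry_out:
  deltas:
    - [0,0,0,-1,0,0]
    - [0,0,0,-1,0,0]
    - [0,0,0,-1,0,0]
    - [0,0,0,-1,0,0]
    - [0,0,0,-0.5,0,0]

```text
t: 9.35
eef_pos: [0.5037, 0.2051, 0.2696]
ee_rot: [0.126, 1.547, -3.103]
force: [0.6, 0.5, 0.5]
width: 0.0005
```

Run:
```python
from h import *
s=arm.get_state();p,R=pose();print(s['t'],s['width'],p,np.degrees(np.arctan2(R[1,1],R[0,1])),delta(hw(-.066,-.062,.12),Rdown(-96.1)))
```

```text
9.35 0.0005007040065181396 [0.50365819 0.20512687 0.26959196] -95.01218921255379 (array([1.27, 4.31, 0.77]), array([ 0.27,  0.34, -0.05]))
```

carry_out:
  deltas:
    - [0.1,0.9,0.15,0.3,0.3,0]
    - [0.2,0.9,0.15,0,0,0]
    - [0.3,0.9,0.15,0,0,0]
    - [0.3,0.9,0.15,0,0,0]
    - [0.3,0.7,0.15,0,0,0]

```text
t: 9.85
eef_pos: [0.4544, 0.0352, 0.2179]
ee_rot: [0.668, 1.565, -2.576]
force: [0.4, 0.3, 0.7]
width: 0.0002
```

```bash
cat > st2.py <<'E'
import sys
from h import *
s=arm.get_state();p,R=pose(s);x,y,z=[float(a)/1000 for a in sys.argv[1:4]]
print(s['t'],'hole-frame tcp mm',(wh(p)*1000).round(1),'yaw',np.degrees(np.arctan2(R[1,1],R[0,1])).round(2),'F',s['force'].round(1),s['moment'].round(2),'to',delta(hw(x,y,z),Rdown(-96.1)))
E
python3 st2.py -66 -62 50
```

```text
9.85 hole-frame tcp mm [-68.4 -63.2 117.9] yaw -95.84 F [0.4 0.3 0.7] [-0.1  -0.03  0.02] to (array([ 1.7 , -0.04, -0.07]), array([ 0.07,  0.06, -0.05]))
```

carry_out:
  deltas:
    - [0.7,0,0,0,0,0]
    - [0.7,0,0,0,0,0]
    - [0.3,0,0,0,0,0]
    - [0,0,0,0,0,0]

```text
t: 10.25
eef_pos: [0.4501, 0.0306, 0.1452]
ee_rot: [0.407, 1.563, -2.841]
force: [0.5, -1.1, 1.3]
width: 0.0004
```

```bash
python3 st2.py -44 -62 50; python3 -c "
from h import *
grab('scene','sc4'); grab('wrist','w4')
a=load('sc4')['pixels'][130:380,160:440]; cv2.imwrite('pics/sc4z.png',cv2.resize(a,None,fx=2.4,fy=2.4,interpolation=cv2.INTER_CUBIC)[:,:,::-1])"
```

```text
10.25 hole-frame tcp mm [-72.1 -68.3  45.2] yaw -96.11 F [ 0.5 -1.1  1.3] [-0.1   0.03  0.02] to (array([-0.13, -0.16, -0.7 ]), array([-0.  ,  0.11, -0.05]))
```

View pics/sc4z.png

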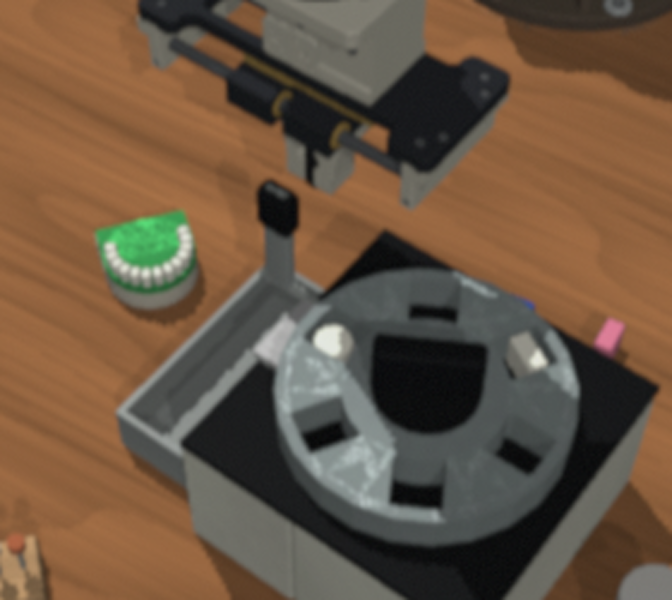

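View pics/w4.png

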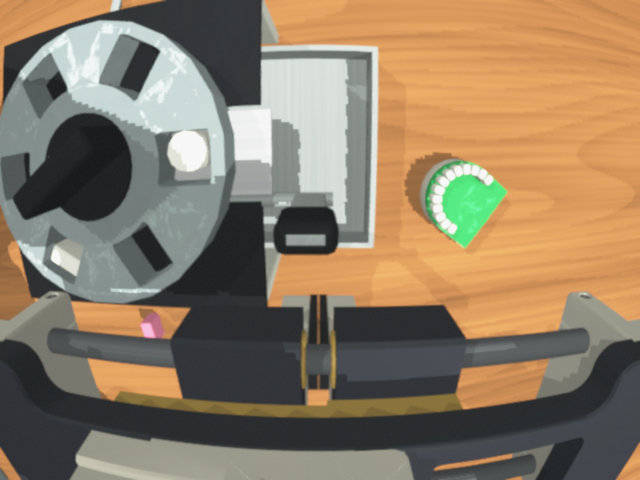

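carry_out:
  deltas:
    - [-0.1,-0.15,-0.4,0,0,0]
    - [0,0,-0.4,0,0,0]
    - [0,0,-0.2,0,0,0]
    - [0,0,0,0,0,0]

```text
t: 10.75
eef_pos: [0.4944, 0.0342, 0.1541]
ee_rot: [-0.112, 1.57, 2.925]
force: [0.5, -0.1, -0.5]
width: 0.0006
```

```bash
python3 st2.py -18 -62 47
```

```text
10.75 hole-frame tcp mm [-28.5 -60.   54.1] yaw -95.99 F [ 0.5 -0.1 -0.5] [-0.13  0.05 -0.03] to (array([ 0.18,  0.05, -0.26]), array([0.03, 0.02, 0.  ]))
```

```bash
python3 -c "
from h import *
grab('scene','sc5'); a=load('sc5')['pixels'][130:380,160:440]; cv2.imwrite('pics/sc5z.png',cv2.resize(a,None,fx=2.4,fy=2.4,interpolation=cv2.INTER_CUBIC)[:,:,::-1])"
```

```text
(no output)
```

View pics/sc5z.png

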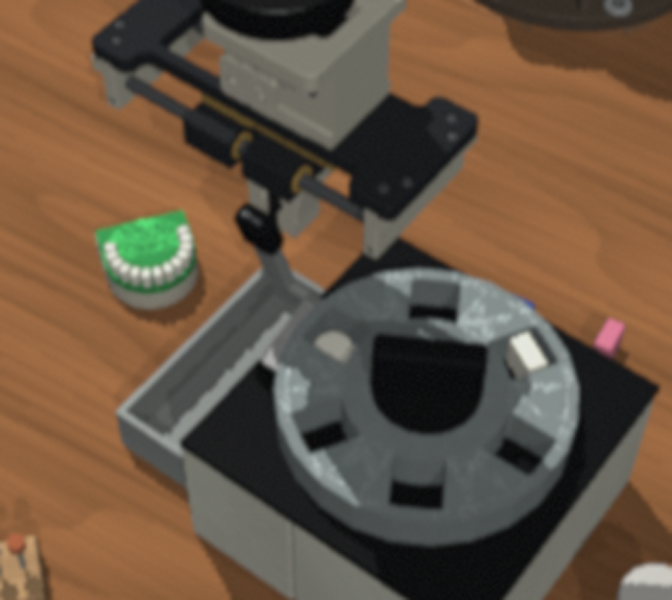

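The lever is leaning now, and the blank is still in its pocket over the flap. I'll continue the arc.

carry_out:
  deltas:
    - [0.1,0,-0.25,0,0,0]
    - [0.15,0,-0.25,0,0,0]
    - [0.15,0,-0.2,0,0,0]
    - [0,0,0,0,0,0]

```text
t: 11.2
eef_pos: [0.5233, 0.0312, 0.1375]
ee_rot: [-1.342, 1.57, 1.696]
force: [-0.0, 0.0, 0.3]
width: 0.0004
```

```bash
python3 st2.py 8 -62 24
```

```text
11.2 hole-frame tcp mm [  0.6 -59.9  37.5] yaw -95.95 F [-0.   0.   0.3] [-0.11  0.12  0.05] to (array([ 0.34,  0.05, -0.19]), array([0.04, 0.  , 0.01]))
```

carry_out:
  deltas:
    - [0.15,0,-0.12,0,0,0]
    - [0.15,0,-0.08,0,0,0]
    - [0.05,0,0,0,0,0]
    - [0,0,0,0,0,0]

```text
t: 11.6
eef_pos: [0.5322, 0.0302, 0.1216]
ee_rot: [-0.627, 1.57, 2.411]
force: [-0.0, -0.3, 1.3]
width: 0.0006
```

```bash
python3 st2.py 8 -62 22; python3 -c "
from h import *
grab('scene','sc6'); a=load('sc6')['pixels'][130:380,160:440]; cv2.imwrite('pics/sc6z.png',cv2.resize(a,None,fx=2.4,fy=2.4,interpolation=cv2.INTER_CUBIC)[:,:,::-1])
grab('wrist','w6')"
```

```text
11.6 hole-frame tcp mm [  9.5 -60.   21.6] yaw -95.98 F [-0.  -0.3  1.3] [-0.04 -0.02  0.02] to (array([-0.01,  0.05,  0.04]), array([0.03, 0.01, 0.01]))
```

View pics/sc6z.png

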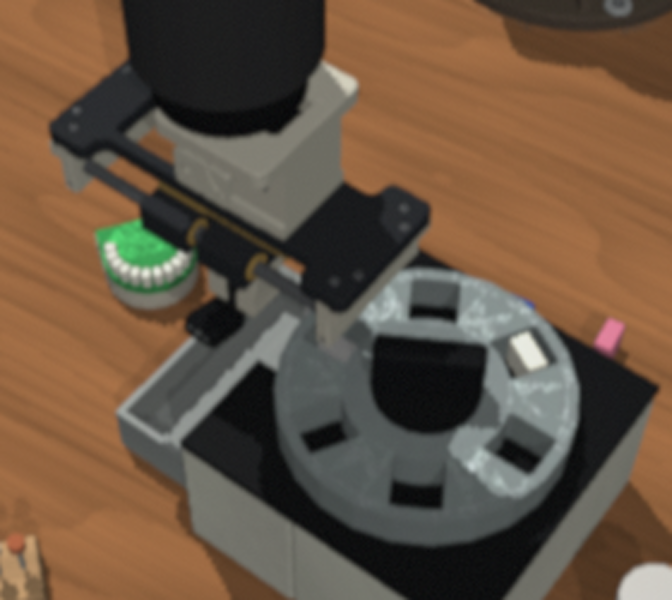

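View pics/w6.png

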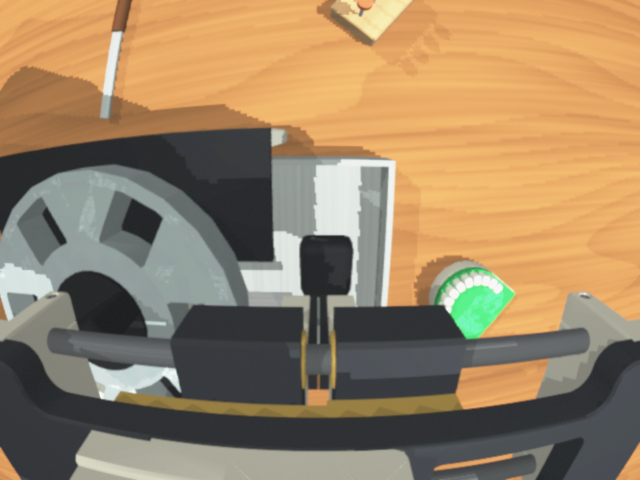

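The lever looks well over. I'll withdraw upward and back, then check.

carry_out:
  deltas:
    - [-0.6,0,0.3,0,0,0]
    - [-0.9,0,0.7,0,0,0]
    - [-0.9,0,0.9,0,0,0]
    - [-0.6,0,0.9,0,0,0]
    - [0,0,0,0,0,0]

```text
t: 12.2
eef_pos: [0.4167, 0.0413, 0.2451]
ee_rot: [0.094, 1.567, 3.13]
force: [1.3, 0.9, 0.9]
width: 0.0005
```

```bash
python3 st2.py -70 -62 120; python3 -c "
from h import *
for n in('scene','side','wrist'): grab(n,n+'7')
a=load('scene7')['pixels'][130:380,160:440]; cv2.imwrite('pics/sc7z.png',cv2.resize(a,None,fx=2.4,fy=2.4,interpolation=cv2.INTER_CUBIC)[:,:,::-1])"
```

```text
12.2 hole-frame tcp mm [-106.5  -61.2  145.1] yaw -96.05 F [1.3 0.9 0.9] [-0.07 -0.15 -0.01] to (array([ 0.62,  0.02, -0.91]), array([ 0.01,  0.06, -0.01]))
```

View pics/sc7z.png

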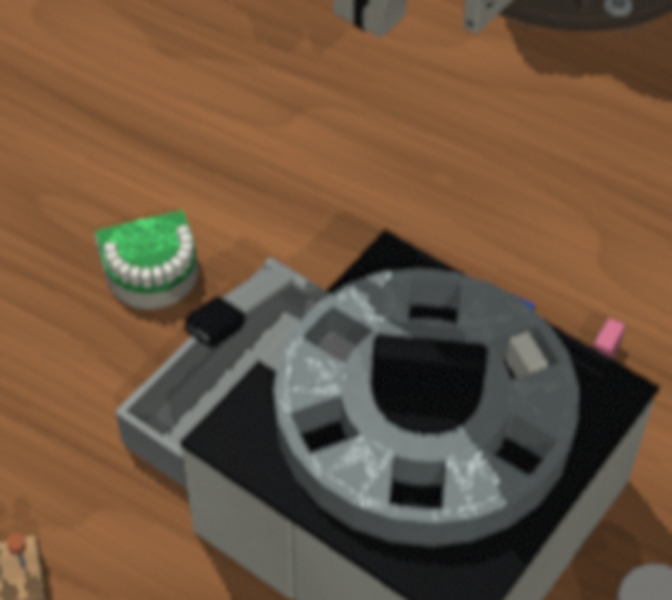

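View pics/wrist7.png

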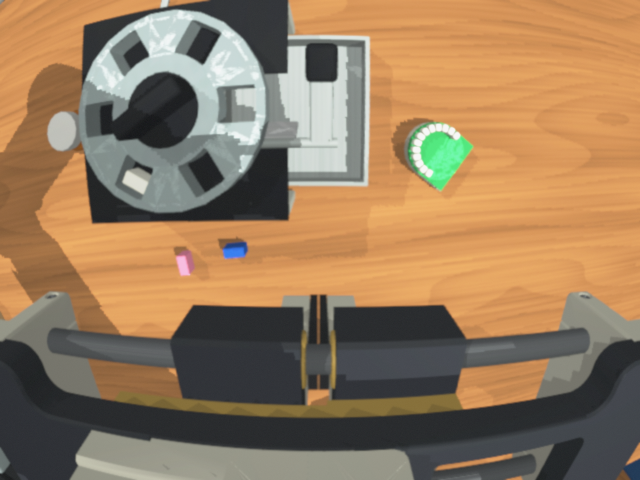

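The round blank has left its pocket and the oblong is still in the wheel. I'll check the lever angle and look for the blank in the tray.

Run:
```python
from h import *
f=load('wrist7'); o,d=wray(f,[[322,47],[322,82]])
for dd in d:
    t=((HO-.062*V-o[:2])@V)/(dd[:2]@V) if abs(dd[:2]@V)>1e-3 else None
    for z in (.0,.02,.03,.04): print(z,(wh(o+dd*((.1+z-o[2])/dd[2]))*1000).round(1))
# scene: ray with plane y=-62 (grip centre)
g=load('scene7')
for px in ([[215,320]],[[190,312]],[[238,318]]):
    o,d=ray(g,np.array(px)/2.4+[160,130]); d=d[0]; t=((HO-.062*V-o[:2])@V)/(d[:2]@V); p=wh(o+d*t)*1000; print(px,p.round(1),np.degrees(np.arctan2(p[0]+27,p[2])).round(1),np.hypot(p[0]+27,p[2]).round(1))
a=f['pixels'][0:230,60:400]; cv2.imwrite('pics/w7z.png',cv2.resize(a,None,fx=2.3,fy=2.3,interpolation=cv2.INTER_CUBIC)[:,:,::-1])
```

```text
0.0 [ 48.3 -64.2  -0. ]
0.02 [ 43.7 -64.   20. ]
0.03 [ 41.4 -63.9  30. ]
0.04 [ 39.1 -63.7  40. ]
0.0 [ 19.1 -64.2  -0. ]
0.02 [ 16.5 -64.   20. ]
0.03 [ 15.1 -63.9  30. ]
0.04 [ 13.8 -63.7  40. ]
[[215, 320]] [ 31.6 -62.   19.5] 71.6 61.7
[[190, 312]] [ 50.2 -62.   46.6] 58.9 90.1
[[238, 318]] [ 12.6 -62.    1.1] 88.4 39.6
```

View pics/w7z.png

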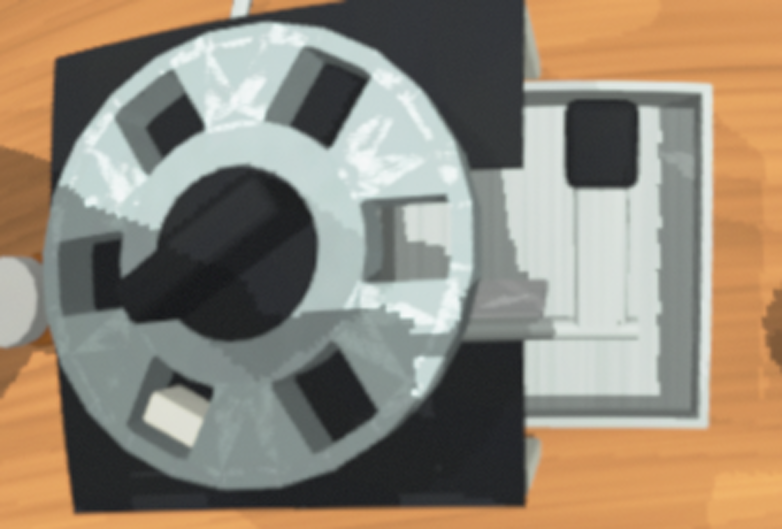

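View pics/side7.png

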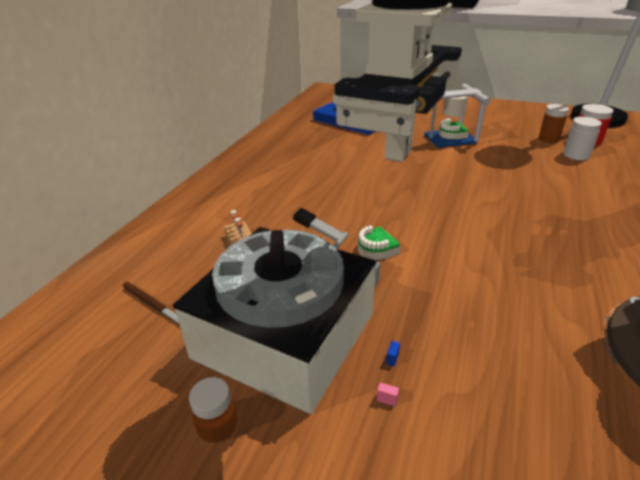

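carry_out:
  deltas:
    - [0,0.8,-0.4,0,0,0]
    - [0,0.8,-0.4,0,0,0]
    - [0.3,0.8,-0.4,0,0,0]
    - [0.6,0.8,-0.3,0,0,0]
    - [0.6,0.2,0,0,0,0]

```text
t: 12.85
eef_pos: [0.4687, -0.1046, 0.1765]
ee_rot: [0.442, 1.558, -2.801]
force: [0.1, -0.0, -1.0]
width: 0.0002
```

carry_out:
  deltas:
    - [0.6,0,0,0,0,0]
    - [0.6,0,0,0,0,0]
    - [0.3,0,0,0,0,0]
    - [0,0,0,0,0,0]

```text
t: 13.25
eef_pos: [0.4642, -0.1101, 0.1036]
ee_rot: [0.322, 1.539, -2.93]
force: [0.7, 0.5, -0.0]
width: 0.001
```

```bash
python3 st2.py -40 -200 20; python3 -c "
from h import *
grab('wrist','w8')"
```

```text
13.25 hole-frame tcp mm [ -43.2 -206.7    3.6] yaw -96.28 F [ 0.7  0.5 -0. ] [-0.07 -0.03 -0.03] to (array([-0.41, -0.16, -0.07]), array([-0.05,  0.43, -0.14]))
```

View pics/w8.png

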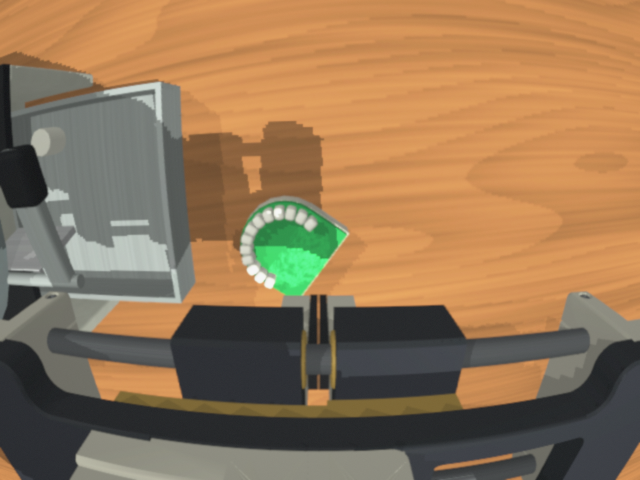

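A white cylinder shows in the tray at about (45,140). I'll check its position.

Run:
```python
from h import *
f=load('w8'); print((wh(wplane(f,[[45,140]],.015)[0])*1000).round(1))
a=f['pixels'][40:320,0:220]; cv2.imwrite('pics/w8z.png',cv2.resize(a,None,fx=2.1,fy=2.1,interpolation=cv2.INTER_CUBIC)[:,:,::-1])
```

```text
[ 49.8   4.6 -85. ]
```

View pics/w8z.png

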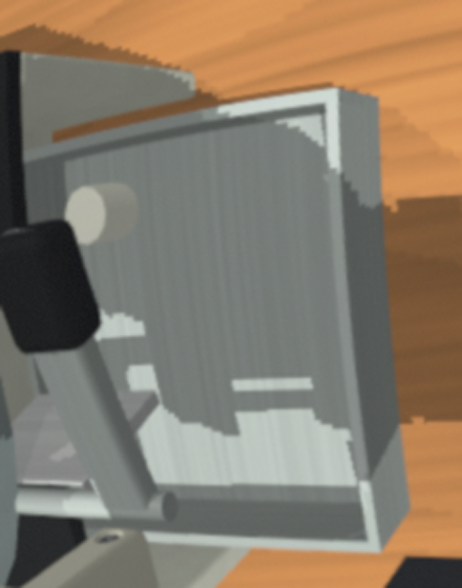

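```bash
python3 -c "
from h import *
s=arm.get_state(); print(s['t'],s['force'],abs(s['qd']).max()); print(arm.job_done())"
```

```text
13.3 [-0.74651816 -0.44056246 -0.85224885] 0.037340804377032785
the job is handed in; nothing more can be done
None
```

The round blank is in the steel tray and the oblong blank is still in the wheel. I handed the job in at 13.3 s of the 42 s allowed.

- **Wheel:** I gripped the bar and turned it about 61.5°, then let go. The round blank's pocket then measured -95.4° to -96.3°, against -96.1° for the drop hole, with the flap still shut.
- **Lever:** I pushed it over with the closed fingers to about 72° by one rough estimate. It stayed there after I withdrew.
- **Last checks:** The wrist camera showed the round blank in the tray at about x 50, y 5 mm in the hole's frame, inside the tray's limits. The oblong blank was still in its pocket, and the gripper was clear with wrist force of about 1 N.
- **Imperfection:** While I gripped and turned the bar, the fingertips rested on the wheel with about 4–5 N. Force reached about 10 N as I released the bar. No check failed or disagreed beyond the 1–3 mm spread between cameras.

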